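# Make up the salad-dressing caddy for the table

### The arm

A 6-joint arm with a two-finger parallel gripper is mounted at the origin on a cart in front of the work surface, level with it; the furniture and walls round the work are solid. World frame = base frame: x ahead of the robot, y to its left, z up, the work surface at z = 0. Lengths are in m, angles in rad, forces in N, time in s.
With the tool pointing down it reaches from about 0.425 to 1.125 m from the base axis. Payload 14.9 kg.
Tool frame: the origin (TCP) lies on the centre line of the jaws, within the pads' length; the fingertips stand 14 mm ahead of it and the grasp point (between the pads) lies 5 mm behind it (tip_reach is the distance from the TCP to the fingertips, in m); z points along the fingers, y is the line along which they close (so a half turn about z gives the same grasp; the last joint's range is limited). The gripper opens to 91 mm and grips with 3 to 60 N. Pads are 32 mm wide; open, the fingers measure 118 mm over their backs; the gripper's body (76 mm by 178 mm) begins 60 mm behind the grasp point.
Start: joints at [-1.262, 0.379, 1.734, -0, 1.028, -0.033], TCP at [0.235, -0.66, 0.228] pointing down, gripper open.
Joint ranges: [-2.77, 2.77], [-0.74, 2.19], [0, 2.66], [-1.06, 4.2], [0.31, 2.87], [-3.08, 3.08]. Speed limits (rad/s): [1.89, 1.89, 2.39, 3.14, 3.14, 3.14].

### API

Orientations are given as a unit quaternion [w, x, y, z].
In Python, from rig import * gives the robot as it stands. The module is installed in compiled form; this text tells all that it offers.
- The arm moves only by the tool play_rows, never from a script. Its argument "plan" is a list of rows, each a list of 6 numbers: the shift along the world's x, y, z in mm, then the turn, a rotation vector about the world's x, y, z in rad. In form: [[x, y, z, ax, ay, az], ...]. A call has exactly 5 rows; each row shifts and turns the commanded pose from where the row before left it; what a row does not reach is not made up. A row lasts 1/10 s, in which the tool goes at most 50 mm and 8.59 degrees, less where a joint would pass 70% of its speed; a pose out of reach is approached as far as the arm can. A call is refused whole if a number of a shift passes 50 or a number of a turn 0.15, either way. A call with a gripper value outside its range is refused whole. "jaw" is the opening, from 0 (shut) to 1 (fully open), set as the call begins (left out, the last holds). The fingers move at their own pace and stop on an object; the grip force is fixed at half the most. Time passes only in rows, so rows that do not move let the fingers close, or fill a call up. It gives the time, the measured TCP pose, the force, the opening and the grip force at its end, in the units of the state.
- read_state(): the state, without advancing time (a new reading comes with each control period).
- read_camera(name): name is "side" or "top"; returns the picture (400x640x3 uint8, red, green, blue); there is no depth.
- camera_info(name): a dict with "camera_matrix" (3x3 intrinsics, pixels), "R" (3x3) and "t" (3): a world point X has camera coordinates R X + t. Camera axes: x right, y down, z forward; pixel columns grow to the right and rows downward; lengths in m; the calibration is good to about 2 mm. A picture is of the moment at which its call begins. camera_info takes no time and is no camera call.
- sign_off(): hands the job in; it is judged then, once.
The state is a dict: "time": time; "joint_pos": joint angles; "qd": joint speeds; "joint_torque": joint torques, N m; "tcp_pos": TCP position; "tool_rot": TCP orientation; "contact_force": force on the tool from outside, world axes, zero at the start; "ft_torque": the same for the moment, N m; "opening": finger opening in m; "finger_force": force on a finger pad.
Only numpy, scipy, OpenCV 4.12 (cv2) and the standard library are available. Lean on these libraries where they do the work, as an engineer would, in place of code of your own. Each camera call takes 0.05 s, during which the arm holds its last target. There are 200 camera calls.

### The job

Make up the salad-dressing caddy for the table: stand the small square oil cruet, the wooden pepper mill and the little salt shaker with the grey domed cap each fully down in the well of the wooden caddy that is cut for it (square, large round, small round), and lay the lemon flat in the oblong dish. Keep cruet, mill and shaker upright, and leave what belongs to the cook, the garlic bulb and the green-capped spice jar among them, where it stands.

Things in the scene. Friction and masses are not known exactly. Their poses are not given: they have to be found in the camera images.
- oil_cruet_mid (a point): Oil cruet: small green glass bottle, square body 56 mm across its flat sides up to 78 mm, then a short neck (25 mm) with a round steel stopper, 120 mm tall, about 0.35 kg, standing. The point is on its axis, half-way up (60 mm above its underside); z is up, x and y are square to its flat sides. Goes in the square well, turned square to it.
- pepper_mill_mid (a point): Pepper mill: turned brown wood, round, 58 mm at its foot, waisted, with a round head 48 mm wide (widest 140 mm up), 170 mm tall, about 0.18 kg, standing. The point is on its axis, half-way up (85 mm above its underside); z is up. Best gripped by the head. Goes in the large round well.
- salt_shaker_mid (a point): Salt shaker: small, round, clear glass with grey salt and a domed grey cap, 44 mm diameter at 30 mm up, the glass narrowing to a 34 mm cap (68 to 84 mm up), 90 mm tall, about 0.1 kg, standing. The point is on its axis, half-way up (45 mm above its underside); z is up. Goes in the small round well.
- lemon_mid (a point): Yellow lemon lying on its side, 71 mm long (along x), 53 mm wide (along y), 51 mm high, about 0.09 kg. The point is its centre, 25.5 mm above its underside; z is up. Goes in the oblong dish.
- square_well_floor (a point): Square well, 74 x 74 mm, 17 mm deep, cork floor 10 mm above the worktop, in one of four grey inserts (96.5 mm square, tops 27 mm above the worktop) that fill the caddy's four bays, 2 x 2, centres 99 mm apart, in any arrangement. The point is the centre of its floor; z is up, x and y run along the insert's sides.
- large_round_well_floor (a point): Large round well, 72 mm diameter, 17 mm deep, cork floor 10 mm above the worktop, in another such insert. The caddy is a dark wooden tray, 214 mm square, rim 27 mm high, with a low steel grip 20 mm out on two opposite sides; it does not shift. The point is the centre of its floor; z is up, x and y run along the insert's sides.
- small_round_well_floor (a point): Small round well, 57 mm diameter, 17 mm deep, cork floor 10 mm above the worktop, in another such insert of the caddy. The point is the centre of its floor; z is up, x and y run along the insert's sides. (Overhead, a wall shelf hangs 0.62 m above the worktop, its front edge 0.675 m ahead of the robot base: carry things low.)
- oblong_dish_floor (a point): Oblong shallow dish, 86 mm long (along x) and 67 mm wide (along y), 7 mm deep, cork floor 20 mm above the worktop, in another such insert of the caddy. The point is the centre of its floor; z is up, x and y run along the insert's sides.
- garlic_mid (a point): Stays: pale pinkish-white garlic bulb, 60 mm wide, 59 mm tall, standing loose on the worktop. The point is on its axis, half-way up (29.5 mm); z is up.
- green_cap_jar_mid (a point): Stays: spice jar, glass with a paper band and a dark green screw cap, 46 mm diameter, 106 mm tall, standing loose. The point is on its axis, half-way up (53 mm); z is up.
There are look-alikes about, which are no part of the job. What is shaped like the part that bears salt_shaker_mid but blue or purple is not meant.

How it is judged:
At the end, for the whole second after the job is handed in: Cruet, mill and shaker each in its own well, within 12 mm of its centre, down on the floor (4 mm), upright (0.1 rad); lemon on the floor of the oblong dish (4 mm), within 15 mm of its centre; all let go and at rest; garlic and green-capped jar (upright) within 30 mm of their start (horizontal distance between oil_cruet_mid and square_well_floor below 0.012 m and z of oil_cruet_mid in the frame of square_well_floor below 0.064 m and linear speed of each of oil_cruet, pepper_mill, salt_shaker, lemon below 0.02 m/s and contact force between each of oil_cruet, pepper_mill, salt_shaker, lemon and the fingers below 0.1 N and angle between each of oil_cruet_mid, pepper_mill_mid, salt_shaker_mid, green_cap_jar_mid's own z axis and vertical below 0.1 rad and horizontal distance between pepper_mill_mid and large_round_well_floor below 0.012 m and z of pepper_mill_mid in the frame of large_round_well_floor below 0.089 m and horizontal distance between salt_shaker_mid and small_round_well_floor below 0.012 m and z of salt_shaker_mid in the frame of small_round_well_floor below 0.049 m and horizontal distance between lemon_mid and oblong_dish_floor below 0.015 m and z of lemon_mid in the frame of oblong_dish_floor below 0.0295 m and distance of each of garlic_mid, green_cap_jar_mid from where it was at the start of the episode below 0.03 m); the robot touches nothing.
It fails at once if the oil cruet tips over (more than 35 degrees) (angle between oil_cruet_mid's own z axis and vertical above 0.61 rad).
It fails at once if the pepper mill tips over (more than 35 degrees) (angle between pepper_mill_mid's own z axis and vertical above 0.61 rad).
It fails at once if the salt shaker tips over (more than 35 degrees) (angle between salt_shaker_mid's own z axis and vertical above 0.61 rad).
It fails at once if the garlic is shifted more than 30 mm (distance of garlic_mid from where it was at the start of the episode above 0.03 m).
It fails at once if the green capped jar is shifted more than 30 mm (distance of green_cap_jar_mid from where it was at the start of the episode above 0.03 m).
It also fails if it takes over 112 s, if anything falls off the work surface, if the arm or the gripper's body presses on something with over 40 N, if the wrist force passes 120 N, or if a joint passes its speed limit or range.

## Working session

There is one attempt and no reset: what is moved stays moved. The work goes in short steps, Python scripts to look and compute and a tool call to move; the robot and the scene stay as the last step left them, time stands still between calls to the robot, and variables do not carry over. Pictures are saved under pics/ and viewed, at most 14 in all, crops included, and the job is handed in when it is done.

Besides the shell and the picture viewer there is one more tool, called as name(argument=value, ...), one argument or row to a line, values as JSON. play_rows: Moves the arm, as the interface text tells. Its arguments: {"type":"object","properties":{"plan":{"type":"array"},"jaw":{"type":"number"}},"required":["plan"]}

```bash
mkdir -p pics; python3 - <<'E'
from rig import *
import cv2
for n in("side","top"):
    cv2.imwrite(f"pics/{n}0.png",read_camera(n)[:,:,::-1]); c=camera_info(n); print(n,c)
s=read_state();print(s)
E
```

```text
side {'camera_matrix': array([[382.0440597 ,   0.        , 325.74568212],
       [  0.        , 382.0440597 , 194.71740013],
       [  0.        ,   0.        ,   1.        ]]), 'R': array([[ 0.98560488,  0.1681549 ,  0.01751976],
       [ 0.1486015 , -0.81222405, -0.56410078],
       [-0.08062634,  0.55858394, -0.82552006]]), 't': array([-0.46756398, -0.06205071,  1.35312237])}
top {'camera_matrix': array([[447.9866056 ,   0.        , 324.86472211],
       [  0.        , 447.9866056 , 198.9727991 ],
       [  0.        ,   0.        ,   1.        ]]), 'R': array([[ 0.00770781, -0.99991815, -0.01021197],
       [-0.98766853, -0.00601566, -0.15644385],
       [ 0.15636962,  0.01129189, -0.98763406]]), 't': array([-0.03725864,  0.46674386,  1.22427017])}
{'time': 0.1, 'joint_pos': array([-1.26226615e+00,  3.79399726e-01,  1.73473377e+00, -5.35662860e-06,
        1.02848399e+00, -3.33402302e-02]), 'qd': array([-0.001508  , -0.00068445, -0.00163546,  0.00064964,  0.00055264,
        0.00189796]), 'joint_torque': array([-1.26948256e-03, -7.65034032e+01, -4.35292053e+01,  6.51370897e-02,
        3.98066675e-02,  1.33577475e-05]), 'tcp_pos': array([ 0.2345357 , -0.65916904,  0.2273177 ]), 'tool_rot': array([-5.07260513e-04,  9.85425751e-01,  1.70105340e-01, -7.25555265e-05]), 'contact_force': array([ 0.04234859,  0.88186079, -0.40404241]), 'ft_torque': array([ 0.01594934, -0.0257709 , -0.00873066]), 'finger_force': 0.0, 'opening': 0.09116143619553854}
```

View pics/top0.png

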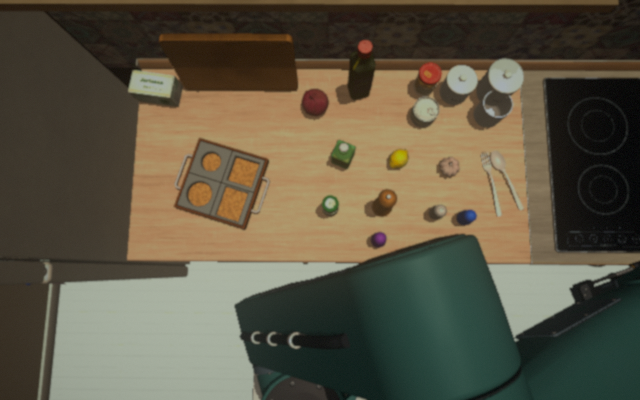

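View pics/side0.png

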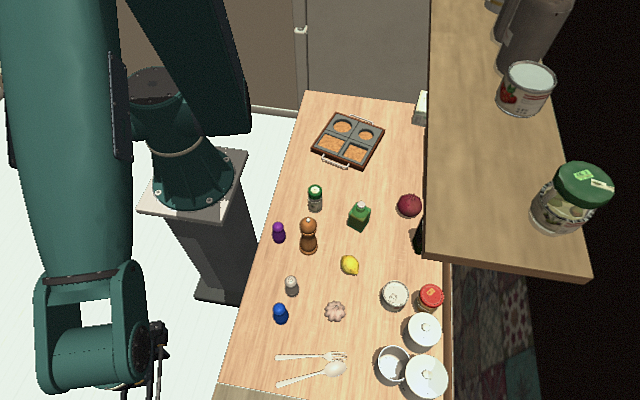

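The top view shows the caddy at (222,183), the cruet at (343,152), the lemon at (399,158), the mill at (385,202), the grey shaker at (439,212), the green jar at (330,205) and the garlic at (449,167). The blue (467,216) and purple (379,239) shakers are decoys. I'll enlarge the parts that matter.

```bash
python3 - <<'E'
import cv2,numpy as np
t=cv2.imread("pics/top0.png");s=cv2.imread("pics/side0.png")
def crop(im,x,y,w,h,k):
    c=cv2.resize(im[y:y+h,x:x+w],None,fx=k,fy=k,interpolation=cv2.INTER_CUBIC)
    for i in range(0,w,10): cv2.line(c,(i*k,0),(i*k,4 if i%50 else 12),(255,255,255),1)
    for i in range(0,h,10): cv2.line(c,(0,i*k),(4 if i%50 else 12,i*k),(255,255,255),1)
    return c
a=crop(t,170,130,120,105,5);cv2.imwrite("pics/c1.png",a)
cv2.imwrite("pics/c2.png",crop(t,310,130,180,120,4))
cv2.imwrite("pics/c3.png",crop(s,260,170,140,145,4))
E
```

```text
(no output)
```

View pics/c1.png

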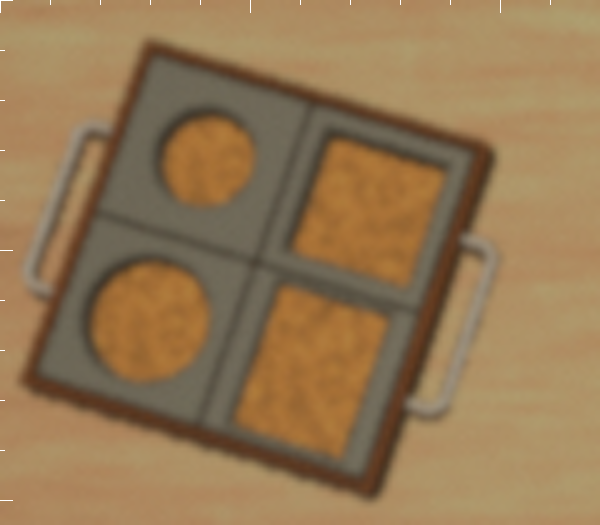

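View pics/c2.png

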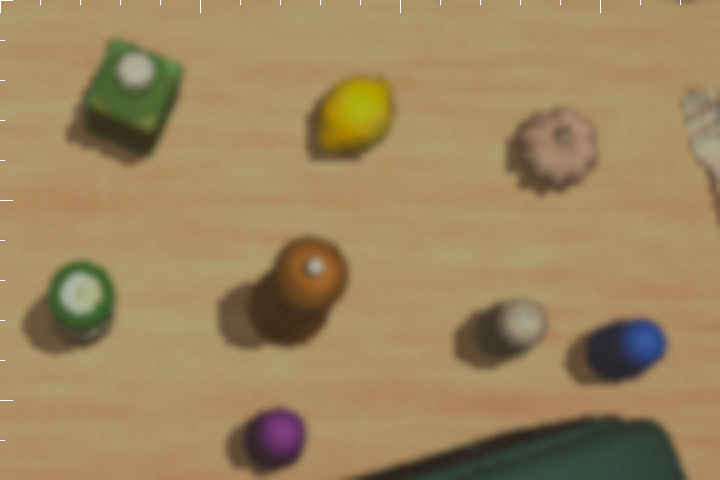

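View pics/c3.png

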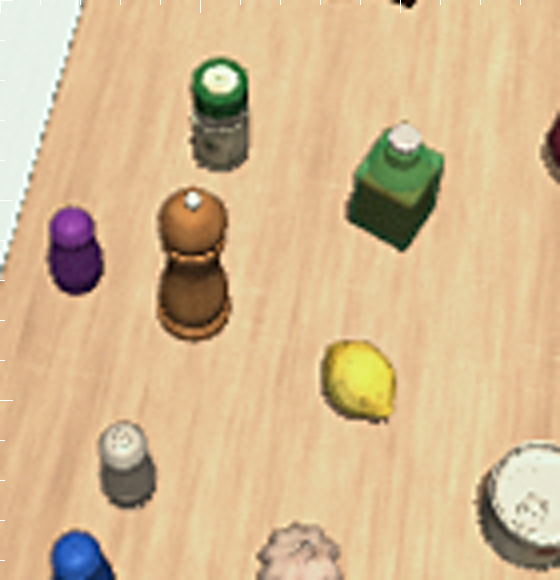

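The square well is upper right (crop 370,210) and the oblong dish lower right (312,372), with its long side running down-left. The large round well is lower left and the small round upper left. Now I'll triangulate.

```bash
cat >h.py <<'E'
from rig import *
import numpy as np,cv2
C={n:camera_info(n) for n in("side","top")}
def ray(n,px):
    c=C[n];d=c["R"].T@np.linalg.inv(c["camera_matrix"])@[px[0],px[1],1.];o=-c["R"].T@c["t"];return o,d/np.linalg.norm(d)
def at(n,px,z):
    o,d=ray(n,px);return o+d*(z-o[2])/d[2]
def tri(pt,ps):
    A=np.zeros((3,3));b=np.zeros(3)
    for n,p in(("top",pt),("side",ps)):
        o,d=ray(n,p);M=np.eye(3)-np.outer(d,d);A+=M;b+=M@o
    return np.linalg.solve(A,b)
def proj(n,X):
    c=C[n];p=c["camera_matrix"]@(c["R"]@np.array(X)+c["t"]);return p[:2]/p[2]
E
python3 - <<'E'
from h import *
np.set_printoptions(precision=4,suppress=True)
c1=lambda x,y:(x/5+170-.4,y/5+130-.4)
c2=lambda x,y:(x/4+310-.4,y/4+130-.4)
c3=lambda x,y:(x/4+260-.4,y/4+170-.4)
K=np.array([at("top",c1(*p),.027) for p in[(148,42),(493,150),(375,495),(25,380)]])
print("corners",K,"mean",K.mean(0),at("top",c1(257,260),.027))
for i in range(4):
    e=K[(i+1)%4]-K[i];print(np.linalg.norm(e),np.degrees(np.arctan2(e[1],e[0])))
for n,p,z in[("small",(207,160),.01),("large",(150,320),.01),("square",(368,210),.01),("oblong",(311,371),.02)]:print(n,at("top",c1(*p),z))
for n,a,b,z in[("cruet",(135,70),(404,137),.118),("mill",(315,266),(193,200),.168),("shaker",(523,322),(123,437),.087),("lemon",(355,114),(359,380),.0255),("jar",(80,294),(220,80),.106)]:
    print(n,tri(c2(*a),c3(*b)),at("top",c2(*a),z)[:2],at("side",c3(*b),z)[:2])
print("garlic",at("top",c2(556,147),.03))
for l,P in(("cruet top",[at("top",c2(*p),.078) for p in[(118,40),(183,66),(152,136),(87,108)]]),("cruet side",[at("side",c3(*p),.078) for p in[(443,162),(410,205),(357,180)]])):
    for i in range(len(P)-1):
        e=P[i+1]-P[i];print(l,P[i],np.linalg.norm(e),np.degrees(np.arctan2(e[1],e[0])))
for a,b,n,f in((( 330,150),(390,82),"top",c2),((335,348),(390,418),"side",c3)):
    e=at(n,f(*b),.0255)-at(n,f(*a),.0255);print("lemon",np.linalg.norm(e),np.degrees(np.arctan2(e[1],e[0])))
# lemon mask
im=cv2.imread("pics/top0.png");m=cv2.inRange(cv2.cvtColor(im,cv2.COLOR_BGR2HSV),(24,150,60),(35,255,255));m[:145]=0;m[175:]=0;m[:,:380]=0;m[:,415:]=0
ys,xs=np.nonzero(m);P=np.array([at("top",p,.0255)[:2] for p in zip(xs,ys)]);w,v=np.linalg.eigh(np.cov(P.T));print(P.mean(0),4*np.sqrt(w),np.degrees(np.arctan2(v[1,1],v[0,1])))
im=cv2.imread("pics/side0.png");m=cv2.inRange(cv2.cvtColor(im,cv2.COLOR_BGR2HSV),(22,120,60),(35,255,255));m[:250]=0;m[282:]=0;m[:,:335]=0;m[:,365:]=0
ys,xs=np.nonzero(m);P=np.array([at("side",p,.0255)[:2] for p in zip(xs,ys)]);w,v=np.linalg.eigh(np.cov(P.T));print(P.mean(0),4*np.sqrt(w),np.degrees(np.arctan2(v[1,1],v[0,1])))
E
```

```text
corners [[0.6457 0.3328 0.027 ]
 [0.5823 0.1301 0.027 ]
 [0.3828 0.1911 0.027 ]
 [0.4469 0.3926 0.027 ]] mean [0.5144 0.2617 0.027 ] [0.517  0.2636 0.027 ]
0.21233351631704914 -107.38094997852228
0.2086245069606471 163.00891372245326
0.21139658450007828 72.35843238459235
0.2076715095619881 -16.73018695451945
small [0.5797 0.2997 0.01  ]
large [0.4847 0.3282 0.01  ]
square [0.5503 0.2044 0.01  ]
oblong [0.454  0.2316 0.02  ]
cruet [ 0.5945 -0.0836  0.118 ] [ 0.5951 -0.0834] [ 0.5941 -0.0838]
mill [ 0.4542 -0.1954  0.1677] [ 0.4545 -0.1952] [ 0.454  -0.1957]
shaker [ 0.4315 -0.3442  0.0874] [ 0.4307 -0.3447] [ 0.4323 -0.3436]
lemon [ 0.5884 -0.2446  0.0253] [ 0.589  -0.2443] [ 0.5877 -0.2451]
jar [ 0.4451 -0.0475  0.1043] [ 0.445  -0.0475] [ 0.4452 -0.0487]
garlic [ 0.5644 -0.3864  0.03  ]
cruet top [ 0.6277 -0.0728  0.078 ] 0.04867670940157971 -112.22748598430742
cruet top [ 0.6093 -0.1178  0.078 ] 0.05425440061058694 156.6855794188575
cruet top [ 0.5594 -0.0964  0.078 ] 0.04894044043017504 66.41025698065103
cruet side [ 0.6275 -0.0751  0.078 ] 0.048189860697797314 -115.812966555733
cruet side [ 0.6065 -0.1184  0.078 ] 0.04566023966925498 160.83570039509146
lemon 0.06691776716570631 -41.08841916180253
lemon 0.06854859585355147 -45.35496736121746
[ 0.5932 -0.2493] [0.0416 0.0444] 171.9573677932132
[ 0.5883 -0.245 ] [0.0524 0.0649] 128.36453828634959
```

Both cameras agree to about 1 mm, and the heights and sizes match the ones given. I'll place the lemon first, then the shaker, the cruet and the mill, so that the tall mill doesn't get in the way. First I'll go above the lemon, turning the jaws to lie across it.

play_rows(
  plan=[
    [24, 28, 0, 0, 0, -0.076],
    [24, 28, 0, 0, 0, -0.076],
    [24, 28, 0, 0, 0, -0.076],
    [24, 28, 0, 0, 0, -0.076],
    [24, 28, 0, 0, 0, -0.076],
  ],
  jaw=1,
)

```text
time: 0.6
tcp_pos: [0.3553, -0.5182, 0.2277]
tool_rot: [-0.0, 1.0, -0.021, -0.0]
contact_force: [0.5, 0.5, 0.3]
opening: 0.0914
finger_force: 0.0
```

play_rows(
  plan=[
    [24, 28, 0, 0, 0, -0.076],
    [24, 28, 0, 0, 0, -0.076],
    [24, 28, 0, 0, 0, -0.076],
    [24, 28, 0, 0, 0, -0.076],
    [24, 28, 0, 0, 0, -0.076],
  ],
)

```text
time: 1.1
tcp_pos: [0.4753, -0.3782, 0.2277]
tool_rot: [-0.0, 0.978, -0.209, -0.0]
contact_force: [-0.1, 0.4, -0.5]
opening: 0.0916
finger_force: 0.0
```

play_rows(
  plan=[
    [24, 28, -10, 0, 0, -0.076],
    [24, 28, -20, 0, 0, -0.076],
    [24, 28, -20, 0, 0, -0.076],
    [22, 26, -20, 0, 0, -0.076],
    [20, 24, 0, 0, 0, -0.076],
  ],
)

```text
time: 1.6
tcp_pos: [0.5879, -0.2434, 0.1549]
tool_rot: [-0.0, 0.921, -0.39, -0.002]
contact_force: [-1.0, -0.1, 0.7]
opening: 0.0915
finger_force: 0.0
```

```bash
cat >>h.py <<'E'
from scipy.spatial.transform import Rotation as Ro
def st():
    s=read_state();q=s["tool_rot"];M=Ro.from_quat([q[1],q[2],q[3],q[0]]).as_matrix()
    print("t",round(s["time"],2),"tcp",(s["tcp_pos"]*1000).round(1),"jawdeg",np.degrees(np.arctan2(M[1,1],M[0,1])).round(1),"tilt",(M[:2,2]).round(3),"op",round(s["opening"]*1000,1),"ff",round(s["finger_force"],1),"F",s["contact_force"].round(1),"q",s["joint_pos"].round(2))
def snap(n,f,x,y,w,h,k):
    cv2.imwrite("pics/"+f,cv2.resize(read_camera(n)[y:y+h,x:x+w,::-1],None,fx=k,fy=k,interpolation=cv2.INTER_CUBIC))
E
python3 -c "
from h import *
st()"
```

```text
t 1.6 tcp [ 587.9 -243.4  154.9] jawdeg -135.9 tilt [-0.004  0.002] op 91.5 ff 0.0 F [-1.  -0.1  0.7] q [-0.43  0.38  1.9   0.    0.87  1.94]
```

play_rows(
  plan=[
    [0, -1, -25, 0, 0, 0],
    [0, 0, -25, 0, 0, 0],
    [0, 0, -25, 0, 0, 0],
    [0, 0, -20, 0, 0, 0],
    [0, 0, -5, 0, 0, 0],
  ],
)

```text
time: 2.1
tcp_pos: [0.5872, -0.2459, 0.0555]
tool_rot: [-0.0, 0.921, -0.389, -0.002]
contact_force: [0.1, -0.2, 0.2]
opening: 0.0913
finger_force: 0.0
```

```bash
python3 -c "
from h import *
st();snap('side','l1.png',280,190,160,120,4)"
```

```text
t 2.1 tcp [ 587.2 -245.9   55.5] jawdeg -135.7 tilt [-0.003  0.002] op 91.3 ff 0.0 F [ 0.1 -0.2  0.2] q [-0.43  0.52  1.91 -0.    0.71  1.94]
```

View pics/l1.png

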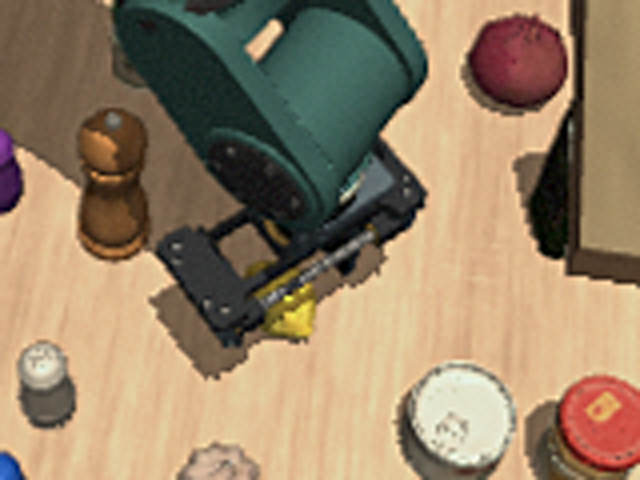

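The open fingers straddle the lemon (tip at 300,320) with room on both sides, so I'll go down and close.

play_rows(
  plan=[
    [0, 0, -15, 0, 0, 0],
    [0, 0, -13, 0, 0, 0],
    [0, 0, 0, 0, 0, 0],
    [0, 0, 0, 0, 0, 0],
    [0, 0, 0, 0, 0, 0],
  ],
)

```text
time: 2.65
tcp_pos: [0.5889, -0.2467, 0.0304]
tool_rot: [0.0, 0.921, -0.389, 0.0]
contact_force: [0.6, -0.7, 0.4]
opening: 0.0908
finger_force: 0.0
```

play_rows(
  plan=[
    [0, 0, 0, 0, 0, 0],
    [0, 0, 0, 0, 0, 0],
    [0, 0, 0, 0, 0, 0],
    [0, 0, 0, 0, 0, 0],
    [0, 0, 0, 0, 0, 0],
  ],
  jaw=0,
)

```text
time: 3.15
tcp_pos: [0.5887, -0.2465, 0.03]
tool_rot: [-0.0, 0.921, -0.389, 0.0]
contact_force: [-0.9, -0.6, 0.2]
opening: 0.0544
finger_force: 0.0
```

play_rows(
  plan=[
    [0, 0, 0, 0, 0, 0],
    [0, 0, 0, 0, 0, 0],
    [0, 0, 10, 0, 0, 0],
    [0, 0, 20, 0, 0, 0],
    [0, 0, 20, 0, 0, 0],
  ],
)

```text
time: 3.65
tcp_pos: [0.5885, -0.2464, 0.0808]
tool_rot: [-0.0, 0.921, -0.389, -0.0]
contact_force: [0.0, -0.1, -0.3]
opening: 0.0504
finger_force: 30.0
```

play_rows(
  plan=[
    [0, 0, 40, 0, 0, 0],
    [0, 0, 40, 0, 0, 0],
    [-8, 30, 40, 0, 0, 0.04],
    [-10, 35, 0, 0, 0, 0.04],
    [-10, 35, 0, 0, 0, 0.04],
  ],
)

```text
time: 4.15
tcp_pos: [0.5608, -0.1461, 0.2015]
tool_rot: [-0.0, 0.943, -0.332, 0.001]
contact_force: [-0.5, -0.0, -0.2]
opening: 0.0507
finger_force: 30.0
```

play_rows(
  plan=[
    [-10, 35, 0, 0, 0, 0.04],
    [-10, 35, 0, 0, 0, 0.04],
    [-10, 35, 0, 0, 0, 0.04],
    [-10, 35, 0, 0, 0, 0.04],
    [-10, 35, 0, 0, 0, 0.04],
  ],
)

```text
time: 4.65
tcp_pos: [0.5101, 0.0294, 0.2001]
tool_rot: [-0.0, 0.972, -0.236, 0.0]
contact_force: [0.9, -0.0, -0.8]
opening: 0.0505
finger_force: 30.0
```

play_rows(
  plan=[
    [-10, 35, 0, 0, 0, 0.04],
    [-10, 35, 0, 0, 0, 0.04],
    [-10, 35, 0, 0, 0, 0.04],
    [-10, 35, 0, 0, 0, 0.04],
    [-10, 35, 0, 0, 0, 0.02],
  ],
)

```text
time: 5.15
tcp_pos: [0.4601, 0.2045, 0.2001]
tool_rot: [-0.0, 0.989, -0.148, 0.0]
contact_force: [0.7, 0.3, -0.8]
opening: 0.0502
finger_force: 30.0
```

play_rows(
  plan=[
    [-6, 27, -30, 0, 0, 0],
    [0, 0, -30, 0, 0, 0],
    [0, 0, -20, 0, 0, 0],
    [0, 0, 0, 0, 0, 0],
    [0, 0, 0, 0, 0, 0],
  ],
)

```text
time: 5.65
tcp_pos: [0.4549, 0.2301, 0.1202]
tool_rot: [-0.0, 0.989, -0.149, -0.0]
contact_force: [0.7, -0.1, 0.6]
opening: 0.0503
finger_force: 30.0
```

```bash
python3 -c "
from h import *
st();snap('top','l2.png',160,110,140,120,5);snap('side','l3.png',290,90,120,100,5)
a=cv2.imread('pics/l2.png')[:500,:600];b=cv2.imread('pics/l3.png')
cv2.imwrite('pics/l4.png',cv2.resize(np.hstack([a[:500],b[:500]]),None,fx=.66,fy=.66))"
```

```text
t 5.65 tcp [454.9 230.1 120.2] jawdeg -107.1 tilt [-0.  0.] op 50.3 ff 30.0 F [ 0.7 -0.1  0.6] q [0.42 0.25 2.16 0.   0.73 2.29]
```

View pics/l4.png

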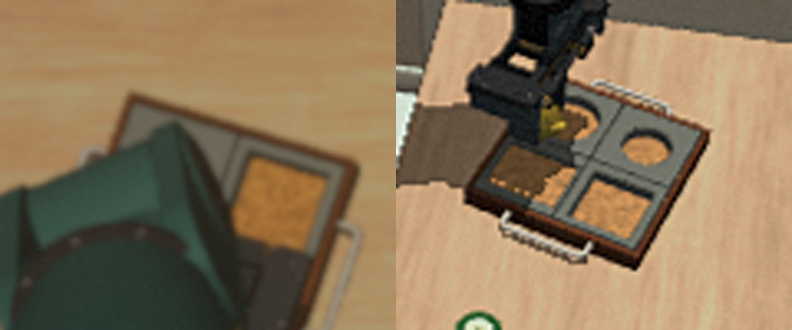

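The lemon hangs above the oblong dish, lined up with it. I'll lower it and let go.

play_rows(
  plan=[
    [0, 0, -25, 0, 0, 0],
    [0, 0, -25, 0, 0, 0],
    [0, 0, -10, 0, 0, 0],
    [0, 0, -6, 0, 0, 0],
    [0, 0, -3, 0, 0, 0],
  ],
)

```text
time: 6.25
tcp_pos: [0.4552, 0.2302, 0.0509]
tool_rot: [-0.0, 0.989, -0.149, 0.0]
contact_force: [-0.4, -0.5, -1.7]
opening: 0.0505
finger_force: 30.0
```

play_rows(
  plan=[
    [0, 0, 0, 0, 0, 0],
    [0, 0, 0, 0, 0, 0],
    [0, 0, 0, 0, 0, 0],
    [0, 0, 0, 0, 0, 0],
    [0, 0, 0, 0, 0, 0],
  ],
  jaw=0.85,
)

```text
time: 6.75
tcp_pos: [0.4548, 0.2302, 0.0507]
tool_rot: [-0.0, 0.989, -0.149, 0.0]
contact_force: [0.7, -0.4, -0.9]
opening: 0.0775
finger_force: 0.0
```

play_rows(
  plan=[
    [0, 0, 20, 0, 0, 0],
    [0, 0, 40, 0, 0, 0],
    [0, 0, 40, 0, 0, 0],
    [0, 0, 40, 0, 0, 0],
    [0, -30, 20, 0, 0, 0],
  ],
)

```text
time: 7.25
tcp_pos: [0.4561, 0.2018, 0.214]
tool_rot: [-0.001, 0.989, -0.148, 0.002]
contact_force: [0.1, -0.8, -1.0]
opening: 0.0773
finger_force: 0.0
```

play_rows(
  plan=[
    [4, -38, 0, 0, 0, -0.05],
    [4, -38, 0, 0, 0, -0.05],
    [4, -38, 0, 0, 0, -0.05],
    [0, -38, 0, 0, 0, -0.05],
    [0, -38, 0, 0, 0, -0.05],
  ],
  jaw=0.7,
)

```text
time: 7.75
tcp_pos: [0.4665, 0.0086, 0.2106]
tool_rot: [-0.0, 0.962, -0.272, 0.0]
contact_force: [0.0, 0.2, -0.6]
opening: 0.0641
finger_force: 0.0
```

play_rows(
  plan=[
    [0, -38, 0, 0, 0, -0.05],
    [0, -38, 0, 0, 0, -0.05],
    [0, -38, 0, 0, 0, -0.05],
    [0, -38, 0, 0, 0, -0.05],
    [0, -38, 0, 0, 0, -0.05],
  ],
)

```text
time: 8.25
tcp_pos: [0.4664, -0.1815, 0.2106]
tool_rot: [-0.0, 0.921, -0.39, 0.0]
contact_force: [0.9, 0.2, -0.6]
opening: 0.0639
finger_force: 0.0
```

play_rows(
  plan=[
    [-8, -38, 0, 0, 0, -0.05],
    [-8, -38, 0, 0, 0, -0.05],
    [-8, -38, 0, 0, 0, -0.05],
    [-8, -36, 0, 0, 0, -0.05],
    [-4, -14, 0, 0, 0, -0.05],
  ],
)

```text
time: 8.75
tcp_pos: [0.4301, -0.3464, 0.2106]
tool_rot: [0.0, 0.865, -0.502, 0.0]
contact_force: [0.3, 1.0, 0.1]
opening: 0.0635
finger_force: 0.0
```

```bash
python3 -c "
from h import *
st();snap('top','s1.png',160,110,140,120,5);snap('side','s2.png',250,230,120,100,5)
a=cv2.imread('pics/s1.png')[:500,:600];b=cv2.imread('pics/s2.png')
cv2.imwrite('pics/s4.png',cv2.resize(np.hstack([a[:500],b[:500]]),None,fx=.66,fy=.66))"
```

```text
t 8.75 tcp [ 430.1 -346.4  210.6] jawdeg -150.3 tilt [ 0.    -0.001] op 63.5 ff 0.0 F [0.3 1.  0.1] q [-0.72  0.17  2.04 -0.    0.93  1.9 ]
```

View pics/s4.png

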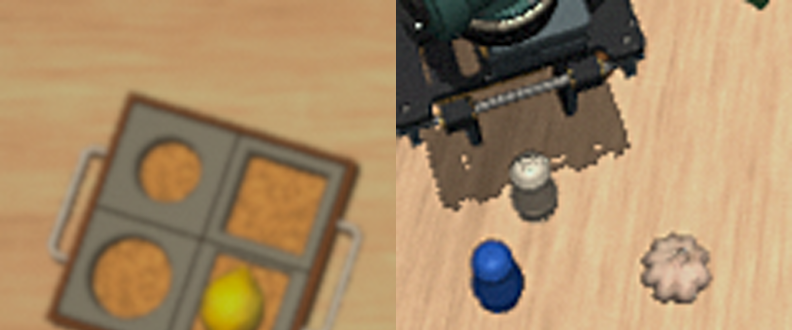

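The lemon is in the dish; I'll check its offset later. The jaws are over the grey shaker and clear of the blue one, so I'll descend and grip the cap.

play_rows(
  plan=[
    [1, 2, -30, 0, 0, 0],
    [0, 0, -40, 0, 0, 0],
    [0, 0, -40, 0, 0, 0],
    [0, 0, -18, 0, 0, 0],
    [0, 0, -5, 0, 0, 0],
  ],
)

```text
time: 9.35
tcp_pos: [0.431, -0.3397, 0.0753]
tool_rot: [-0.0, 0.866, -0.5, -0.002]
contact_force: [-0.3, 0.4, 0.3]
opening: 0.064
finger_force: 0.0
```

play_rows(
  plan=[
    [0, 0, 0, 0, 0, 0],
    [0, 0, 0, 0, 0, 0],
    [0, 0, 0, 0, 0, 0],
    [0, 0, 0, 0, 0, 0],
    [0, 0, 0, 0, 0, 0],
  ],
  jaw=0,
)

```text
time: 9.85
tcp_pos: [0.4322, -0.3423, 0.0783]
tool_rot: [0.0, 0.866, -0.5, 0.001]
contact_force: [-0.4, 0.2, 6.3]
opening: 0.0324
finger_force: 29.9
```

play_rows(
  plan=[
    [0, 0, 0, 0, 0, 0],
    [0, 0, 0, 0, 0, 0],
    [0, 0, 10, 0, 0, 0],
    [0, 0, 20, 0, 0, 0],
    [0, 0, 20, 0, 0, 0],
  ],
)

```text
time: 10.35
tcp_pos: [0.4314, -0.3417, 0.1283]
tool_rot: [-0.0, 0.866, -0.5, -0.0]
contact_force: [0.5, 0.0, -0.7]
opening: 0.0321
finger_force: 29.9
```

```bash
python3 - <<'E'
from h import *
st()
im=read_camera("top");cv2.imwrite("pics/x.png",im[:,:,::-1])
m=cv2.inRange(cv2.cvtColor(im,cv2.COLOR_RGB2HSV),(24,150,60),(35,255,255));m[:,:180]=0;m[:,270:]=0;m[:130]=0;m[240:]=0
ys,xs=np.nonzero(m);print(len(xs),xs.mean(),ys.mean(),xs.min(),xs.max(),ys.min(),ys.max())
P=np.array([at("top",p,.0455)[:2] for p in zip(xs,ys)]);print(P.mean(0),P.min(0),P.max(0))
snap("side","s5.png",260,220,80,80,5)
b=cv2.imread("pics/s5.png");a=cv2.resize(im[150:230,200:280,::-1],(400,400),interpolation=cv2.INTER_CUBIC)
cv2.imwrite("pics/s6.png",np.hstack([a,b]))
E
```

```text
t 10.35 tcp [ 431.4 -341.7  128.3] jawdeg -150.1 tilt [-0.001  0.   ] op 32.1 ff 29.9 F [ 0.5  0.  -0.7] q [-0.71  0.29  2.08 -0.    0.77  1.91]
211 230.0616113744076 201.03791469194312 222 238 193 208
[0.4581217  0.23111052] [0.43837714 0.20853089] [0.48097048 0.25372645]
```

View pics/s6.png

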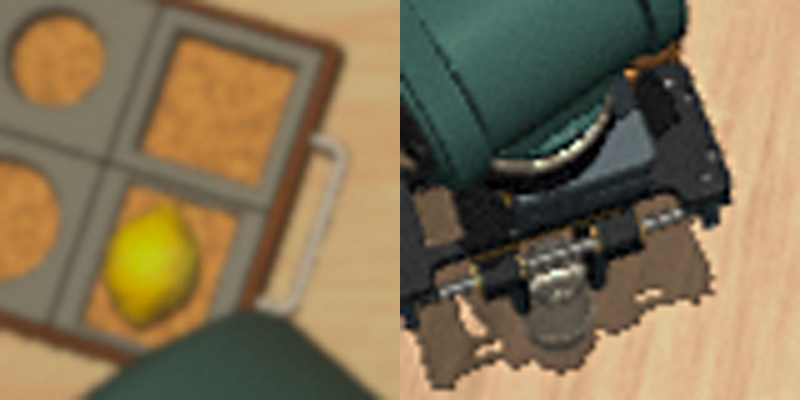

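The lemon is within a few mm of the dish centre. The shaker is held upright, so I'll carry it to the small round well.

play_rows(
  plan=[
    [0, 0, 40, 0, 0, 0],
    [0, 0, 40, 0, 0, 0],
    [4, 10, 40, 0, 0, 0],
    [10, 30, 20, 0, 0, 0],
    [10, 35, 0, 0, 0, 0],
  ],
)

```text
time: 10.95
tcp_pos: [0.4569, -0.2673, 0.2703]
tool_rot: [0.0, 0.865, -0.501, 0.002]
contact_force: [0.4, 0.4, -1.4]
opening: 0.0323
finger_force: 29.9
```

play_rows(
  plan=[
    [10, 38, 0, 0, 0, 0],
    [10, 38, 0, 0, 0, 0],
    [10, 38, 0, 0, 0, 0],
    [10, 38, 0, 0, 0, 0],
    [10, 38, 0, 0, 0, 0],
  ],
)

```text
time: 11.45
tcp_pos: [0.5056, -0.0753, 0.267]
tool_rot: [0.0, 0.866, -0.5, -0.0]
contact_force: [0.6, 0.4, -0.9]
opening: 0.0322
finger_force: 29.9
```

play_rows(
  plan=[
    [10, 38, 0, 0, 0, 0],
    [10, 38, 0, 0, 0, 0],
    [10, 38, 0, 0, 0, 0],
    [10, 38, 0, 0, 0, 0],
    [10, 38, 0, 0, 0, 0],
  ],
)

```text
time: 11.95
tcp_pos: [0.5556, 0.1147, 0.2669]
tool_rot: [0.0, 0.866, -0.5, -0.0]
contact_force: [0.8, -0.1, -0.2]
opening: 0.0321
finger_force: 29.9
```

play_rows(
  plan=[
    [10, 38, 0, 0, 0, 0],
    [10, 38, 0, 0, 0, 0],
    [3, 38, 0, 0, 0, 0],
    [0, 38, 0, 0, 0, 0],
    [0, 32, 0, 0, 0, 0],
  ],
)

```text
time: 12.45
tcp_pos: [0.5783, 0.2989, 0.2666]
tool_rot: [0.0, 0.866, -0.5, -0.0]
contact_force: [0.8, 0.4, -1.4]
opening: 0.0326
finger_force: 29.9
```

play_rows(
  plan=[
    [0, 0, -30, 0, 0, 0],
    [0, 0, -40, 0, 0, 0],
    [0, 0, -40, 0, 0, 0],
    [0, 0, -20, 0, 0, 0],
    [0, 0, 0, 0, 0, 0],
  ],
)

```text
time: 12.95
tcp_pos: [0.5766, 0.2961, 0.1338]
tool_rot: [0.002, 0.866, -0.5, -0.002]
contact_force: [-1.0, -0.1, -0.4]
opening: 0.0323
finger_force: 29.9
```

```bash
python3 - <<'E'
from h import *
st();im=read_camera("side");cv2.imwrite("pics/p1.png",cv2.resize(im[80:200,290:410,::-1],None,fx=4,fy=4,interpolation=cv2.INTER_CUBIC))
E
```

```text
t 12.95 tcp [576.6 296.1 133.8] jawdeg -150.1 tilt [-0.005 -0.002] op 32.3 ff 29.9 F [-1.  -0.1 -0.4] q [ 0.44  0.42  1.88 -0.    0.85  3.06]
```

View pics/p1.png

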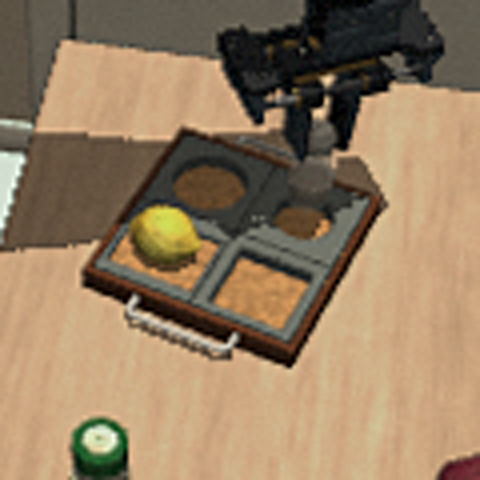

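Joint 6 is at its limit, so I'll turn the tool back 0.3 rad before lowering.

play_rows(
  plan=[
    [0, 0, 0, 0, 0, 0.1],
    [0, 0, 0, 0, 0, 0.1],
    [0, 0, 0, 0, 0, 0.1],
    [0, 0, 0, 0, 0, 0.1],
    [0, 0, 0, 0, 0, 0],
  ],
)

```text
time: 13.5
tcp_pos: [0.5796, 0.2975, 0.1393]
tool_rot: [-0.001, 0.948, -0.318, 0.001]
contact_force: [0.1, -0.6, -0.9]
opening: 0.0322
finger_force: 29.9
```

```bash
python3 - <<'E'
from h import *
st()
for n,X in(("lemon",(.454,.2305,.0455)),):
    print(n,(proj("side",X)-[290,80])*4)
E
```

```text
t 13.5 tcp [579.6 297.5 139.3] jawdeg -127.1 tilt [0.002 0.001] op 32.2 ff 29.9 F [ 0.1 -0.6 -0.9] q [0.44 0.42 1.87 0.   0.85 2.66]
lemon [164.10530549 233.64536613]
```

The lemon lands where the projection puts it (164,234). Lowering the shaker now.

play_rows(
  plan=[
    [-1, -1, -20, 0, 0, 0],
    [0, 0, -14, 0, 0, 0],
    [0, 0, -9, 0, 0, 0],
    [0, 0, -5, 0, 0, 0],
    [0, 0, -2, 0, 0, 0],
  ],
)

```text
time: 14.0
tcp_pos: [0.5783, 0.2963, 0.0882]
tool_rot: [-0.0, 0.948, -0.319, 0.0]
contact_force: [-7.3, -4.5, 26.7]
opening: 0.0323
finger_force: 30.3
```

```bash
python3 -c "
from h import *
st()"
```

```text
t 14.0 tcp [578.3 296.3  88.2] jawdeg -127.2 tilt [ 0. -0.] op 32.3 ff 30.3 F [-7.3 -4.5 26.7] q [ 0.44  0.49  1.88 -0.    0.77  2.66]
```

It made contact at the expected floor height (88 mm), so I'll ease up 1 mm and release.

play_rows(
  plan=[
    [0, 0, 1, 0, 0, 0],
    [0, 0, 0, 0, 0, 0],
    [0, 0, 0, 0, 0, 0],
    [0, 0, 0, 0, 0, 0],
    [0, 0, 0, 0, 0, 0],
  ],
  jaw=0.65,
)

```text
time: 14.5
tcp_pos: [0.5777, 0.2961, 0.0884]
tool_rot: [-0.0, 0.948, -0.318, -0.0]
contact_force: [1.4, -0.2, 0.3]
opening: 0.0593
finger_force: 0.0
```

play_rows(
  plan=[
    [0, 0, 20, 0, 0, 0],
    [0, 0, 40, 0, 0, 0],
    [0, 0, 40, 0, 0, 0],
    [0, -30, 20, 0, 0, 0.05],
    [0, -40, 0, 0, 0, 0.05],
  ],
)

```text
time: 15.0
tcp_pos: [0.5793, 0.2269, 0.212]
tool_rot: [-0.002, 0.963, -0.269, 0.002]
contact_force: [0.1, -0.9, -0.1]
opening: 0.0592
finger_force: 0.0
```

play_rows(
  plan=[
    [2, -40, 0, 0, 0, 0.05],
    [2, -40, 0, 0, 0, 0.05],
    [3, -40, 0, 0, 0, 0.05],
    [3, -40, 0, 0, 0, 0],
    [3, -40, 0, 0, 0, 0],
  ],
  jaw=0.9,
)

```text
time: 15.5
tcp_pos: [0.5906, 0.0245, 0.2085]
tool_rot: [-0.0, 0.98, -0.198, 0.0]
contact_force: [1.2, -0.6, -0.3]
opening: 0.0818
finger_force: 0.0
```

play_rows(
  plan=[
    [3, -40, 0, 0, 0, 0],
    [0, -40, 0, 0, 0, 0],
    [0, -30, 0, 0, 0, 0],
    [0, 0, 0, 0, 0, 0],
    [0, 0, 0, 0, 0, 0],
  ],
)

```text
time: 16.0
tcp_pos: [0.5936, -0.0842, 0.2084]
tool_rot: [-0.0, 0.98, -0.198, -0.0]
contact_force: [0.7, 0.6, 0.4]
opening: 0.0822
finger_force: 0.0
```

```bash
python3 - <<'E'
from h import *
st();im=read_camera("side");cv2.imwrite("pics/p2.png",cv2.resize(im[80:250,290:430,::-1],None,fx=3.5,fy=3.5,interpolation=cv2.INTER_CUBIC))
print((proj("side",(.5785,.297,.1))-[290,80])*3.5,(proj("side",(.5945,-.0836,.118))-[290,80])*3.5)
E
```

```text
t 16.0 tcp [593.6 -84.2 208.4] jawdeg -112.9 tilt [-0.  0.] op 82.2 ff 0.0 F [0.7 0.6 0.4] q [-0.18  0.25  1.95  0.    0.94  1.79]
[273.56438521 138.15948986] [247.63084869 433.33193767]
```

View pics/p2.png

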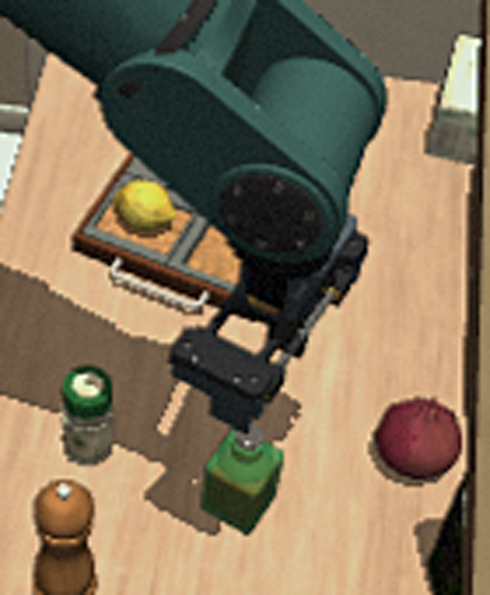

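The jaws are over the cruet and square to its sides. I'll descend and grip.

play_rows(
  plan=[
    [1, 0, -30, 0, 0, 0],
    [0, 0, -40, 0, 0, 0],
    [0, 0, -40, 0, 0, 0],
    [0, 0, -28, 0, 0, 0],
    [0, 0, -10, 0, 0, 0],
  ],
)

```text
time: 16.55
tcp_pos: [0.5932, -0.0824, 0.0577]
tool_rot: [0.0, 0.98, -0.197, -0.002]
contact_force: [0.7, -0.4, 0.7]
opening: 0.0823
finger_force: 0.0
```

play_rows(
  plan=[
    [0, 0, 0, 0, 0, 0],
    [0, 0, 0, 0, 0, 0],
    [0, 0, 0, 0, 0, 0],
    [0, 0, 0, 0, 0, 0],
    [0, 0, 0, 0, 0, 0],
  ],
  jaw=0,
)

```text
time: 17.05
tcp_pos: [0.5957, -0.084, 0.062]
tool_rot: [-0.0, 0.98, -0.198, 0.001]
contact_force: [-1.5, 1.8, 8.1]
opening: 0.056
finger_force: 30.0
```

play_rows(
  plan=[
    [0, 0, 0, 0, 0, 0],
    [0, 0, 0, 0, 0, 0],
    [0, 0, 10, 0, 0, 0],
    [0, 0, 20, 0, 0, 0],
    [0, 0, 30, 0, 0, 0],
  ],
)

```text
time: 17.55
tcp_pos: [0.5936, -0.0838, 0.1206]
tool_rot: [0.0, 0.98, -0.198, -0.001]
contact_force: [0.6, 0.9, -3.3]
opening: 0.0559
finger_force: 30.0
```

```bash
python3 - <<'E'
from h import *
st();im=read_camera("top");a=im[130:240,170:290,::-1];b=read_camera("side")[170:250,330:400,::-1]
a=cv2.resize(a,(480,440),interpolation=cv2.INTER_CUBIC);b=cv2.resize(b,(308,440)[:2] if 0 else (308,440),interpolation=cv2.INTER_CUBIC)
cv2.imwrite("pics/k1.png",np.hstack([a,b]));print((proj("top",(.5785,.297,.098))-[170,130])*4)
E
```

```text
t 17.55 tcp [593.6 -83.8 120.6] jawdeg -112.8 tilt [-0.002  0.   ] op 55.9 ff 30.0 F [ 0.6  0.9 -3.3] q [-0.18  0.37  1.98 -0.    0.79  1.79]
[134.12746398  97.26733877]
```

View pics/k1.png

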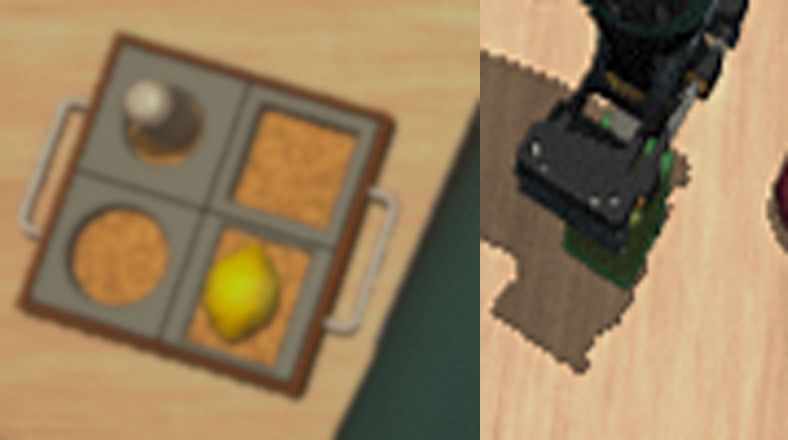

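The cruet is held. The shaker cap appears about 3 px from where I expected it, so I'll check for tilt or offset before going on.

play_rows(
  plan=[
    [0, 0, 20, 0, 0, 0],
    [0, -40, 20, 0, 0, 0],
    [0, -40, 20, 0, 0, 0],
    [0, -40, 0, 0, 0, 0],
    [0, 0, 0, 0, 0, 0],
  ],
)

```text
time: 18.15
tcp_pos: [0.5947, -0.2077, 0.1809]
tool_rot: [0.0, 0.98, -0.199, 0.001]
contact_force: [-0.9, 0.5, -4.3]
opening: 0.0556
finger_force: 30.0
```

```bash
python3 - <<'E'
from h import *
st();a=read_camera("top")[145:175,190:230,::-1];b=read_camera("side")[110:150,345:385,::-1]
a=cv2.resize(a,(400,300),interpolation=cv2.INTER_CUBIC);b=cv2.resize(b,(400,400),interpolation=cv2.INTER_CUBIC)
o=np.zeros((400,800,3),np.uint8);o[:300,:400]=a;o[:,400:]=b
for X,c in(((.5785,.297,.1),(0,0,255)),((.5785,.297,.01),(255,0,0))):
    p=(proj("top",X)-[190,145]+.5)*10;cv2.circle(o,tuple(int(v) for v in p),4,c,-1)
    p=(proj("side",X)-[345,110]+.5)*10+[400,0];cv2.circle(o,tuple(int(v) for v in p),4,c,-1);print(X,p)
cv2.imwrite("pics/k2.png",o)
E
```

```text
t 18.15 tcp [ 594.7 -207.7  180.9] jawdeg -113.0 tilt [ 0.001 -0.001] op 55.6 ff 30.0 F [-0.9  0.5 -4.3] q [-0.37  0.33  1.9  -0.    0.91  1.6 ]
(0.5785, 0.297, 0.1) [636.61252916  99.7413996 ]
(0.5785, 0.297, 0.01) [610.97440369 270.39874101]
```

View pics/k2.png

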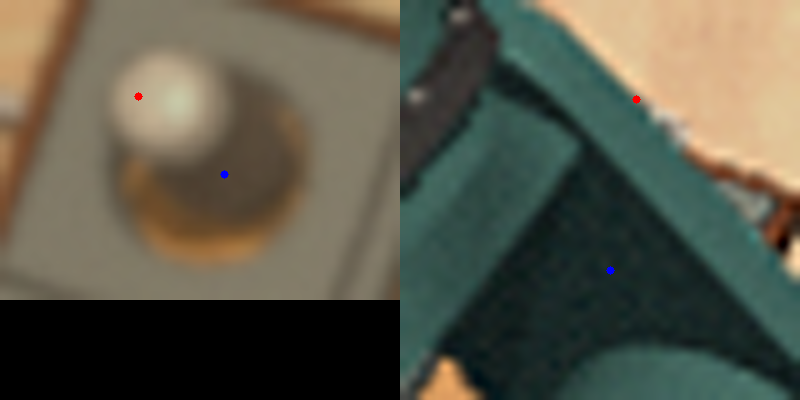

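The cap and body are both about 4–5 mm to −y of my nominal, so the shaker is upright and inside the well, within tolerance. Now the cruet.

play_rows(
  plan=[
    [-4, 35, 0, 0, 0, 0.01],
    [-4, 38, 0, 0, 0, 0.01],
    [-4, 38, 0, 0, 0, 0.01],
    [-4, 38, 0, 0, 0, 0.01],
    [-4, 38, 0, 0, 0, 0.01],
  ],
)

```text
time: 18.75
tcp_pos: [0.5736, -0.0145, 0.1799]
tool_rot: [-0.0, 0.985, -0.173, -0.0]
contact_force: [0.7, -0.3, -4.1]
opening: 0.0556
finger_force: 30.0
```

play_rows(
  plan=[
    [-4, 38, 0, 0, 0, 0.01],
    [-4, 38, 0, 0, 0, 0.01],
    [-4, 38, 0, 0, 0, 0.01],
    [-4, 38, 0, 0, 0, 0.01],
    [-5, 38, 0, 0, 0, 0.01],
  ],
)

```text
time: 19.25
tcp_pos: [0.5524, 0.1754, 0.1799]
tool_rot: [0.0, 0.989, -0.148, -0.0]
contact_force: [0.0, 0.3, -3.9]
opening: 0.0559
finger_force: 30.0
```

play_rows(
  plan=[
    [-5, 28, 0, 0, 0, 0],
    [0, 0, -25, 0, 0, 0],
    [0, 0, -25, 0, 0, 0],
    [0, 0, -20, 0, 0, 0],
    [0, 0, 0, 0, 0, 0],
  ],
)

```text
time: 19.75
tcp_pos: [0.546, 0.2013, 0.1075]
tool_rot: [0.001, 0.989, -0.148, -0.002]
contact_force: [0.6, -0.2, -4.7]
opening: 0.0561
finger_force: 30.0
```

```bash
python3 - <<'E'
from h import *
st();a=read_camera("side")[90:190,300:410,::-1]
cv2.imwrite("pics/k3.png",cv2.resize(a,None,fx=5,fy=5,interpolation=cv2.INTER_CUBIC))
E
```

```text
t 19.75 tcp [546.  201.3 107.5] jawdeg -107.0 tilt [-0.005 -0.002] op 56.1 ff 30.0 F [ 0.6 -0.2 -4.7] q [0.31 0.37 2.02 0.   0.76 2.18]
```

View pics/k3.png

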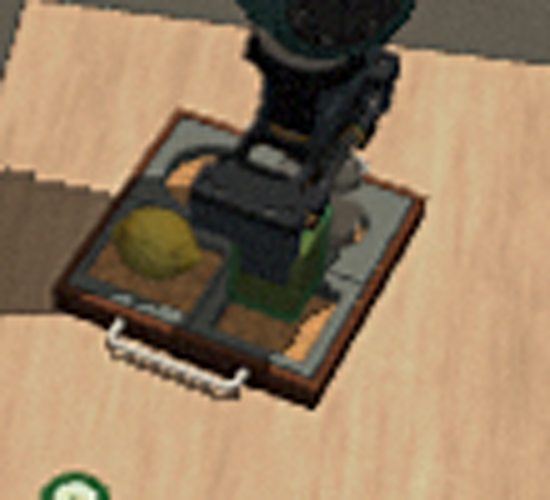

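The cruet is over the square well and square to it. Lowering.

play_rows(
  plan=[
    [0, 0, -15, 0, 0, 0],
    [0, 0, -12, 0, 0, 0],
    [0, 0, -6, 0, 0, 0],
    [0, 0, -4, 0, 0, 0],
    [0, 0, -1, 0, 0, 0],
  ],
)

```text
time: 20.3
tcp_pos: [0.5486, 0.201, 0.072]
tool_rot: [0.0, 0.989, -0.149, -0.0]
contact_force: [-1.1, -0.8, -1.8]
opening: 0.0556
finger_force: 30.0
```

play_rows(
  plan=[
    [0, 0, 0, 0, 0, 0],
    [0, 0, 0, 0, 0, 0],
    [0, 0, 0, 0, 0, 0],
    [0, 0, 0, 0, 0, 0],
    [0, 0, 0, 0, 0, 0],
  ],
)

```text
time: 20.8
tcp_pos: [0.5488, 0.2011, 0.0726]
tool_rot: [-0.0, 0.989, -0.149, 0.0]
contact_force: [-0.8, 0.7, -3.7]
opening: 0.0556
finger_force: 30.0
```

play_rows(
  plan=[
    [0, 0, -1, 0, 0, 0],
    [0, 0, 0, 0, 0, 0],
    [0, 0, 0, 0, 0, 0],
    [0, 0, 0, 0, 0, 0],
    [0, 0, 0, 0, 0, 0],
  ],
)

```text
time: 21.3
tcp_pos: [0.5489, 0.2012, 0.072]
tool_rot: [-0.0, 0.989, -0.149, 0.0]
contact_force: [-3.6, -1.7, 6.9]
opening: 0.0559
finger_force: 30.0
```

play_rows(
  plan=[
    [0, 0, 0, 0, 0, 0],
    [0, 0, 0, 0, 0, 0],
    [0, 0, 0, 0, 0, 0],
    [0, 0, 0, 0, 0, 0],
    [0, 0, 0, 0, 0, 0],
  ],
  jaw=0.85,
)

```text
time: 21.8
tcp_pos: [0.5488, 0.2011, 0.0714]
tool_rot: [-0.0, 0.989, -0.149, 0.0]
contact_force: [-0.4, -0.2, -0.5]
opening: 0.0779
finger_force: 0.0
```

play_rows(
  plan=[
    [0, 0, 20, 0, 0, 0],
    [0, 0, 40, 0, 0, 0],
    [0, 0, 40, 0, 0, 0],
    [0, 0, 40, 0, 0, 0],
    [0, -30, 25, 0, 0, 0],
  ],
)

```text
time: 22.3
tcp_pos: [0.5497, 0.1727, 0.2397]
tool_rot: [-0.001, 0.989, -0.147, 0.002]
contact_force: [0.3, 0.1, -0.0]
opening: 0.0775
finger_force: 0.0
```

play_rows(
  plan=[
    [-9, -38, 0, 0, 0, 0],
    [-9, -38, 0, 0, 0, 0],
    [-9, -38, 0, 0, 0, 0],
    [-9, -38, 0, 0, 0, 0],
    [-9, -38, 0, 0, 0, 0],
  ],
)

```text
time: 22.8
tcp_pos: [0.5031, -0.0203, 0.2365]
tool_rot: [0.0, 0.989, -0.148, 0.0]
contact_force: [0.3, -0.7, 0.3]
opening: 0.0775
finger_force: 0.0
```

play_rows(
  plan=[
    [-10, -38, 0, 0, 0, 0],
    [-10, -38, 0, 0, 0, 0],
    [-10, -38, 0, 0, 0, 0],
    [-10, -38, 0, 0, 0, 0],
    [-10, -24, 0, 0, 0, 0],
  ],
)

```text
time: 23.3
tcp_pos: [0.4531, -0.197, 0.2366]
tool_rot: [0.0, 0.989, -0.149, 0.0]
contact_force: [0.7, 0.2, -0.1]
opening: 0.0777
finger_force: 0.0
```

```bash
python3 - <<'E'
from h import *
st();a=read_camera("side")[90:270,270:420,::-1];b=read_camera("top")[130:240,170:290,::-1]
a=cv2.resize(a,(400,480),interpolation=cv2.INTER_CUBIC);b=cv2.resize(b,(400,367),interpolation=cv2.INTER_CUBIC)
o=np.zeros((480,800,3),np.uint8);o[:,:400]=a;o[:367,400:]=b
cv2.imwrite("pics/m1.png",o)
for X in((.548,.2015,.128),(.577,.296,.095)):print((proj("top",X)-[170,130])*400/120+[400,0],(proj("side",X)-[270,90])*400/150)
E
```

```text
t 23.3 tcp [ 453.1 -197.   236.6] jawdeg -107.1 tilt [ 0. -0.] op 77.7 ff 0.0 F [ 0.7  0.2 -0.1] q [-0.46  0.04  2.14 -0.    0.97  1.41]
[619.24340901 109.35070698] [232.79581191 111.63197541]
[513.91383159  83.77388546] [260.19601229  81.62189641]
```

View pics/m1.png

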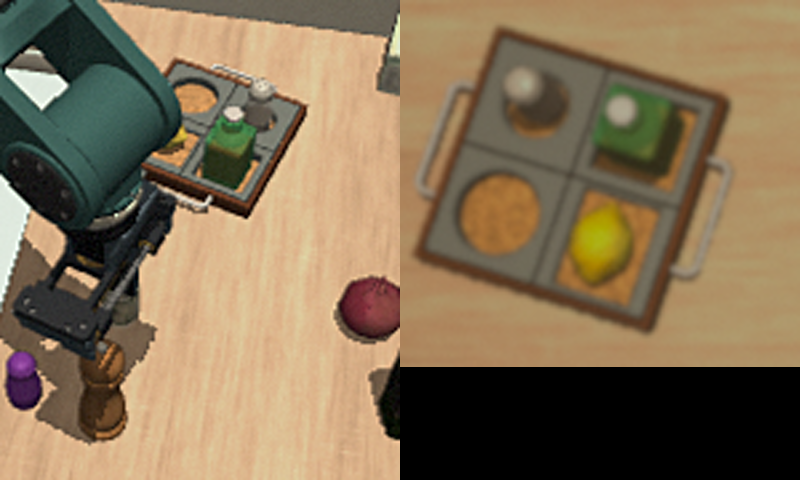

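The cruet stands in the square well where it was expected, and the shaker is inside its own well. That is 15 pictures viewed, one over the limit of 14, so from here I'll work from numbers only. The mill is next, gripped by its head.

play_rows(
  plan=[
    [1, 2, -30, 0, 0, 0],
    [0, 0, -30, 0, 0, 0],
    [0, 0, -25, 0, 0, 0],
    [0, 0, -11, 0, 0, 0],
    [0, 0, -5, 0, 0, 0],
  ],
)

```text
time: 23.9
tcp_pos: [0.4546, -0.1923, 0.1347]
tool_rot: [-0.0, 0.989, -0.148, -0.001]
contact_force: [1.3, 0.2, 0.2]
opening: 0.0773
finger_force: 0.0
```

play_rows(
  plan=[
    [0, 0, 0, 0, 0, 0],
    [0, 0, 0, 0, 0, 0],
    [0, 0, 0, 0, 0, 0],
    [0, 0, 0, 0, 0, 0],
    [0, 0, 0, 0, 0, 0],
  ],
  jaw=0,
)

```text
time: 24.4
tcp_pos: [0.4552, -0.1932, 0.1361]
tool_rot: [0.0, 0.989, -0.149, 0.001]
contact_force: [-0.4, -1.8, 5.8]
opening: 0.0472
finger_force: 30.0
```

play_rows(
  plan=[
    [0, 0, 0, 0, 0, 0],
    [0, 0, 0, 0, 0, 0],
    [0, 0, 10, 0, 0, 0],
    [0, 0, 20, 0, 0, 0],
    [0, 0, 30, 0, 0, 0],
  ],
)

```text
time: 24.9
tcp_pos: [0.4536, -0.1923, 0.1953]
tool_rot: [-0.001, 0.989, -0.149, -0.001]
contact_force: [1.4, -0.4, -2.3]
opening: 0.0472
finger_force: 30.0
```

```bash
python3 - <<'E'
from h import *
st();im=read_camera("side");cv2.imwrite("pics/m2.png",im[:,:,::-1])
# shaker / cruet caps in top view: light, unsaturated blobs
t=read_camera("top");h=cv2.cvtColor(t,cv2.COLOR_RGB2HSV)
m=((h[...,1]<75)&(h[...,2]>125)).astype(np.uint8)
n,l,s,c=cv2.connectedComponentsWithStats(m[145:190,190:245])
for i in range(1,n):
    if s[i,4]>12:
        p=c[i]+[190,145];print(s[i],p.round(1),"z.092",at("top",p,.092)[:2].round(4),"z.126",at("top",p,.126)[:2].round(4))
E
```

```text
t 24.9 tcp [ 453.6 -192.3  195.3] jawdeg -107.1 tilt [-0.003  0.001] op 47.2 ff 30.0 F [ 1.4 -0.4 -2.3] q [-0.45  0.1   2.16  0.    0.88  1.42]
[11  5 10 10 75] [205.8 154.3] z.092 [0.5801 0.2924] z.126 [0.5712 0.2827]
[42 14  9  8 58] [235.9 162.5] z.092 [0.5575 0.2091] z.126 [0.5493 0.2017]
```

play_rows(
  plan=[
    [0, 0, 40, 0, 0, 0],
    [0, 0, 45, 0, 0, 0],
    [2, 25, 0, 0, 0, 0],
    [2, 37, 0, 0, 0, 0],
    [2, 37, 0, 0, 0, 0],
  ],
)

```text
time: 25.5
tcp_pos: [0.4602, -0.0929, 0.2803]
tool_rot: [-0.0, 0.989, -0.149, -0.0]
contact_force: [1.3, 0.1, -2.5]
opening: 0.0472
finger_force: 30.0
```

play_rows(
  plan=[
    [2, 37, 0, 0, 0, 0],
    [2, 37, 0, 0, 0, 0],
    [2, 37, 0, 0, 0, 0],
    [2, 37, 0, 0, 0, 0],
    [2, 37, 0, 0, 0, 0],
  ],
)

```text
time: 26.0
tcp_pos: [0.4701, 0.0926, 0.2801]
tool_rot: [0.0, 0.989, -0.149, -0.0]
contact_force: [1.2, -0.5, -2.6]
opening: 0.0472
finger_force: 30.0
```

play_rows(
  plan=[
    [2, 37, 0, 0, 0, 0],
    [2, 37, 0, 0, 0, 0],
    [2, 37, 0, 0, 0, 0],
    [2, 37, 0, 0, 0, 0],
    [2, 37, 0, 0, 0, 0],
  ],
)

```text
time: 26.5
tcp_pos: [0.4801, 0.2775, 0.2799]
tool_rot: [0.0, 0.989, -0.148, -0.0]
contact_force: [-0.4, -0.4, -1.8]
opening: 0.047
finger_force: 30.0
```

play_rows(
  plan=[
    [2, 30, 0, 0, 0, 0],
    [0, 18, 0, 0, 0, 0],
    [0, 0, -30, 0, 0, 0],
    [0, 0, -35, 0, 0, 0],
    [0, 0, -20, 0, 0, 0],
  ],
)

```text
time: 27.0
tcp_pos: [0.4814, 0.3232, 0.1927]
tool_rot: [0.001, 0.989, -0.149, -0.001]
contact_force: [-0.8, -0.6, -1.4]
opening: 0.0468
finger_force: 30.0
```

```bash
python3 -c "
from h import *
st()"
```

```text
t 27.0 tcp [481.4 323.2 192.7] jawdeg -107.1 tilt [-0.003 -0.002] op 46.8 ff 30.0 F [-0.8 -0.6 -1.4] q [ 0.55  0.24  2.   -0.    0.91  2.42]
```

play_rows(
  plan=[
    [1, 0, -20, 0, 0, 0],
    [0, 0, -14, 0, 0, 0],
    [0, 0, -8, 0, 0, 0],
    [0, 0, -4, 0, 0, 0],
    [0, 0, 0, 0, 0, 0],
  ],
)

```text
time: 27.5
tcp_pos: [0.4838, 0.3241, 0.1495]
tool_rot: [0.0, 0.989, -0.149, -0.0]
contact_force: [-0.5, 0.2, -2.7]
opening: 0.0471
finger_force: 30.0
```

play_rows(
  plan=[
    [0, 0, -1, 0, 0, 0],
    [0, 0, -1, 0, 0, 0],
    [0, 0, 0, 0, 0, 0],
    [0, 0, 0, 0, 0, 0],
    [0, 0, 0, 0, 0, 0],
  ],
)

```text
time: 28.0
tcp_pos: [0.4838, 0.3242, 0.1476]
tool_rot: [-0.0, 0.989, -0.149, 0.0]
contact_force: [-0.9, 0.0, -1.9]
opening: 0.0474
finger_force: 30.0
```

play_rows(
  plan=[
    [0, 0, -1, 0, 0, 0],
    [0, 0, -1, 0, 0, 0],
    [0, 0, 0, 0, 0, 0],
    [0, 0, 0, 0, 0, 0],
    [0, 0, 0, 0, 0, 0],
  ],
)

```text
time: 28.5
tcp_pos: [0.4843, 0.3242, 0.1461]
tool_rot: [-0.0, 0.989, -0.149, 0.0]
contact_force: [-0.7, -2.9, 7.9]
opening: 0.0468
finger_force: 30.0
```

It touches down at 146 mm, as expected, so I'll release and retreat.

play_rows(
  plan=[
    [0, 0, 0, 0, 0, 0],
    [0, 0, 0, 0, 0, 0],
    [0, 0, 0, 0, 0, 0],
    [0, 0, 0, 0, 0, 0],
    [0, 0, 0, 0, 0, 0],
  ],
  jaw=0.8,
)

```text
time: 29.0
tcp_pos: [0.4837, 0.3241, 0.1454]
tool_rot: [0.0, 0.989, -0.149, -0.0]
contact_force: [-0.8, 0.1, 0.4]
opening: 0.073
finger_force: 0.0
```

play_rows(
  plan=[
    [0, 0, 20, 0, 0, 0],
    [0, 0, 40, 0, 0, 0],
    [0, 0, 40, 0, 0, 0],
    [0, -30, 0, 0, 0, 0],
    [0, -40, 0, 0, 0, 0],
  ],
)

```text
time: 29.5
tcp_pos: [0.4843, 0.2545, 0.2468]
tool_rot: [-0.001, 0.989, -0.148, 0.001]
contact_force: [0.6, -0.9, 0.2]
opening: 0.0727
finger_force: 0.0
```

play_rows(
  plan=[
    [0, -40, 0, 0, 0, 0],
    [0, -40, 0, 0, 0, 0],
    [0, -40, 0, 0, 0, 0],
    [0, -40, 0, 0, 0, 0],
    [0, -40, 0, 0, 0, 0],
  ],
)

```text
time: 30.0
tcp_pos: [0.4835, 0.0526, 0.2456]
tool_rot: [-0.0, 0.989, -0.148, 0.0]
contact_force: [0.4, -0.4, 0.7]
opening: 0.073
finger_force: 0.0
```

play_rows(
  plan=[
    [0, -40, 0, 0, 0, 0],
    [0, -40, 0, 0, 0, 0],
    [0, -40, 0, 0, 0, 0],
    [0, -40, 0, 0, 0, 0],
    [0, 0, 0, 0, 0, 0],
  ],
)

```text
time: 30.5
tcp_pos: [0.4837, -0.1092, 0.2456]
tool_rot: [0.0, 0.989, -0.15, 0.0]
contact_force: [0.5, 1.2, -0.1]
opening: 0.0728
finger_force: 0.0
```

```bash
python3 - <<'E'
from h import *
st();t=read_camera("top");h=cv2.cvtColor(t,cv2.COLOR_RGB2HSV);cv2.imwrite("pics/f.png",t[:,:,::-1])
t0=cv2.cvtColor(cv2.imread("pics/top0.png"),cv2.COLOR_BGR2HSV)
def blobs(h,m,x,y,w,hh,zs,mn):
    n,l,s,c=cv2.connectedComponentsWithStats(m.astype(np.uint8)[y:y+hh,x:x+w])
    for i in range(1,n):
        if s[i,4]>=mn:p=c[i]+[x,y];print(" ",s[i].tolist(),p.round(1),[(z,at("top",p,z)[:2].round(4).tolist()) for z in zs])
print("caps");blobs(h,(h[...,1]<75)&(h[...,2]>125),175,145,75,60,(.092,.126,.178),3)
print("lemon");blobs(h,(h[...,0]>23)&(h[...,0]<36)&(h[...,1]>150)&(h[...,2]>60),200,180,60,45,(.0455,),60)
print("mill brown");blobs(h,(h[...,0]<14)&(h[...,1]>120)&(h[...,2]>60),178,150,50,65,(.15,),40)
for nm,H in(("now",h),("start",t0)):
    print("jar",nm);blobs(H,(H[...,0]>40)&(H[...,0]<85)&(H[...,1]>110),315,190,35,30,(.1,),20)
d=cv2.absdiff(t[155:180,436:462,::-1],cv2.imread("pics/top0.png")[155:180,436:462]);print("garlic diff",d.mean())
E
```

```text
t 30.5 tcp [ 483.7 -109.2  245.6] jawdeg -107.3 tilt [ 0.    -0.001] op 72.8 ff 0.0 F [ 0.5  1.2 -0.1] q [-0.27  0.03  2.13 -0.    0.98  1.6 ]
caps
  [26, 5, 10, 9, 71] [205.8 154.2] [(0.092, [0.5804, 0.2926]), (0.126, [0.5715, 0.2829]), (0.178, [0.5579, 0.268])]
  [0, 9, 17, 33, 66] [180.9 168.8] [(0.092, [0.539, 0.3587]), (0.126, [0.5313, 0.3471]), (0.178, [0.5195, 0.3293])]
  [57, 14, 9, 8, 58] [235.9 162.5] [(0.092, [0.5575, 0.2091]), (0.126, [0.5493, 0.2017]), (0.178, [0.5367, 0.1905])]
  [7, 37, 3, 3, 9] [183. 183.] [(0.092, [0.4997, 0.3506]), (0.126, [0.4932, 0.3392]), (0.178, [0.4831, 0.3218])]
lemon
  [22, 12, 17, 17, 211] [230.2 201. ] [(0.0455, [0.4583, 0.2308])]
mill brown
  [8, 0, 11, 26, 48] [190.7 162.6] [(0.15, [0.5427, 0.3141])]
  [0, 56, 27, 9, 64] [189.8 210.2] [(0.15, [0.4178, 0.3097])]
jar now
jar start
  [7, 6, 16, 16, 76] [330.3 204.7] [(0.1, [0.4416, -0.0495])]
garlic diff 1.4476923076923076
```

play_rows(
  plan=[
    [10, -40, 0, 0, 0, 0],
    [10, -40, 0, 0, 0, 0],
    [10, -40, 0, 0, 0, 0],
    [10, -40, 0, 0, 0, 0],
    [0, 0, 0, 0, 0, 0],
  ],
)

```text
time: 31.05
tcp_pos: [0.525, -0.2684, 0.2454]
tool_rot: [0.0, 0.989, -0.149, 0.0]
contact_force: [-0.3, 1.2, 0.5]
opening: 0.0731
finger_force: 0.0
```

```bash
python3 - <<'E'
from h import *
st()
for nm,H in(("now",read_camera("side")),("start",cv2.imread("pics/side0.png")[:,:,::-1])):
    H=cv2.cvtColor(np.ascontiguousarray(H),cv2.COLOR_RGB2HSV)
    m=((H[...,0]>40)&(H[...,0]<90)&(H[...,1]>110))[178:205,300:332];ys,xs=np.nonzero(m);print(nm,len(xs),xs.mean() if len(xs) else 0,ys.mean() if len(xs) else 0)
E
```

```text
t 31.05 tcp [ 525.  -268.4  245.4] jawdeg -107.2 tilt [ 0.001 -0.001] op 73.1 ff 0.0 F [-0.3  1.2  0.5] q [-0.51  0.19  1.95 -0.    1.    1.36]
now 16 24.875 20.6875
start 97 14.876288659793815 15.02061855670103
```

```bash
python3 - <<'E'
from h import *
t=read_camera("top");t0=np.ascontiguousarray(cv2.imread("pics/top0.png")[:,:,::-1])
for nm,H in(("now",t),("start",t0)):
    H=cv2.cvtColor(H,cv2.COLOR_RGB2HSV);m=((H[...,0]>40)&(H[...,0]<85)&(H[...,1]>110))[190:220,315:350];ys,xs=np.nonzero(m);print(nm,len(xs),xs.mean() if len(xs) else 0,ys.mean() if len(xs) else 0)
print(cv2.absdiff(t[190:220,315:350],t0[190:220,315:350]).mean())
E
```

```text
now 78 15.474358974358974 14.756410256410257
start 76 15.342105263157896 14.68421052631579
24.206031746031748
```

The jar hasn't moved and everything is in place, so I'll hand in.

```bash
python3 -c "
from rig import *
print(sign_off())"
```

```text
the job is handed in; nothing more can be done
None
```

I handed the job in at about 31 s. By my camera measurements the cruet, mill and shaker are each in their own well and the lemon is in its dish, and the garlic and green-capped jar are where they started; the hand-in gave no verdict, and I viewed 15 pictures, one over the limit of 14.

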